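Clear the gold scale's pan and hold its recessed calibration switch

TASK

Zero-calibrate the gold scale: with the bench brush, not your fingers, sweep all four metal scraps off the weighing pan into the blue tray beside it, then stand the brush back on its bristles on the bench, clear of scale and tray. Once the pan is empty, take the steel scriber with the red rings from the tool block, reach it through the round port in the scale's control panel and hold the red switch at the bottom fully down without forcing it; finish while still holding the scriber and keeping the switch down. Leave the tray where it is and everything else on the bench undisturbed.

Things in the scene. Friction and masses are not known exactly. Their poses are not given: they have to be found in the camera images.
- scale: White precision balance, fixed on the bench, 250 (x) x 180 (y) mm footprint. Origin: centre of its underside at bench height; its x axis points away from the keys towards the pan, z up. The front part (x -125 to -30 mm) is a flat control panel 56 mm above the bench with a display, four keys, a green level bubble (at y +66 mm) and the calibration port (at y -64 mm). The rest lies under the steel weighing pan.
- pan_center (a point): Centre (45 mm along x from the scale's origin) of the top of the flat steel weighing pan, 68 mm above the bench; the pan is 150 mm (scale x) by 200 mm (scale y), 6 mm thick, no rim, and overhangs the housing by 10 mm on both y sides. Axes as the scale's.
- cal_port (a point): Centre of the mouth of the calibration port (scale x -70, y -64 mm): a round hole of 16 mm diameter, with a dark eyelet, straight down into the control panel, 56 mm above the bench. The red switch lies 18 mm below the mouth.
- cal_switch (a joint): Travel of the recessed calibration switch, m: 0 is up, 0.004 is fully down (hard stop). A spring pushes it back: about 1.9 N to start it, 4.9 N at the bottom. It reads as pressed beyond 0.003.
- switch_top (a point): Centre of the top of the red switch (13.6 mm diameter) at the bottom of the port; 38 mm above the bench when up, moves straight down by up to 4 mm.
- scrap_tray: Loose blue enamelled tray, 180 (x) x 130 (y) x 40 mm high, 3 mm walls and floor, 0.6 kg, set against the left or the right side of the scale with its wall just under the pan's overhang. Origin: centre of its underside.
- brush: Bench brush standing on its bristles on the side of the scale away from the tray. Origin: on the bench under the middle of the bristles; z up, x along the brush, the 70 mm wooden handle reaching to x -140 mm. Bristle block 130 (x) x 22 (y) mm, from 0 to 36 mm high, stiff; above it the wooden stock, 138 x 26 mm, from 35 to 55 mm high, which is where to grip it (26 mm across y). About 110 g.
- scriber: Steel scriber with red rings standing point down in one of the three holes of the tool block (60 x 130 x 62 mm wooden block, fixed). Origin: at its blunt tip, z along it towards the handle. Shank 4.4 mm diameter, from 0 to 55 mm; handle 11 mm diameter, round, from 55 to 145 mm. It stands on the handle's shoulder, so the handle begins at the block's top, 62 mm above the bench, and the tip is 7 mm above the bench. About 60 g.
- scriber_tip (a point): The scriber's tip (4.4 mm diameter, flat).
- tool_block: Wooden tool block, fixed, 60 (x) x 130 (y) x 62 mm; three vertical holes of 6 mm diameter in a row along its y axis, 42 mm apart, holding the scriber and two gravers. Origin: centre of its underside.
- scrap_button: Scrap lying on the pan: gold casting button, 24 mm diameter, 11 mm high, about 30 g. Origin: centre of its underside.
- scrap_angle: Scrap lying on the pan: silver L-shaped offcut, 26 x 22 x 11 mm, about 24 g. Origin: near the middle of its underside.
- scrap_tee: Scrap lying on the pan: gold cross-shaped sprue, 24 x 24 x 12 mm, about 28 g. Origin: near the middle of its underside.
- scrap_bar: Scrap lying on the pan: silver bar end, 23 x 14 x 12 mm, about 26 g. Origin: centre of its underside.
- turntable: Soldering turntable with a square firebrick, fixed, 190 mm across, brick top 67 mm above the bench. Origin: centre of its underside.
- weight: Bystander: brass 200 g calibration weight, 32 mm diameter, 50 mm tall, with a knob. Origin: centre of its underside.
- flux_jar: Bystander: small jar, 52 mm diameter, 62 mm tall, green lid. Origin: centre of its underside.
- bench_block: Bystander: black steel bench block, 90 x 90 x 22 mm. Origin: centre of its underside.
- chalice: Bystander: gilded cup, 84 mm across the foot, 88 mm tall, standing on the firebrick of the soldering turntable (brick top 67 mm above the bench). Origin: centre of its underside.
- pliers: Bystander: pliers with red handles, about 150 mm long and 16 mm high, lying flat. Origin: centre of its underside.
- graver_a: Bystander: graver with a pale wooden mushroom handle, in the tool block; its top stands 136 mm above the bench. Origin: its tip.
- graver_b: Bystander: graver with a red-brown wooden mushroom handle, in the tool block; its top stands 136 mm above the bench. Origin: its tip.
Not all that is in view belongs to the job. Several things look just like the scrap_tray: the one meant starts nearest to the robot's base.

How it is judged:
By the outcome, as a careful person would: the job done as asked, in the order asked, and still so for the second after the job is handed in, while the arm keeps its last pose, push and grip.
It also fails if it takes over 67 s, if anything falls off the work surface, if the arm or the gripper's body presses on something with over 40 N, if the wrist force passes 120 N, or if a joint passes its speed limit or range.

ROBOT

A 6-joint arm with a two-finger parallel gripper is mounted at the origin on the work surface. World frame = base frame: x ahead of the robot, y to its left, z up, the work surface at z = 0. Lengths are in m, angles in degrees, forces in N, time in s.
With the tool pointing down it reaches from about 0.25 to 0.725 m from the base axis. Payload 9.7 kg.
Tool frame: the origin (TCP) lies midway between the tips of the shut fingers; the grasp point (between the pads) lies 19 mm behind it; z points along the fingers, y is the line along which they close (so a half turn about z gives the same grasp; the last joint's range is limited). The gripper opens to 85 mm and grips with 20 to 120 N. Pads are 22 mm wide; open, the fingers measure 114 mm over their backs; the gripper's body (76 mm by 85 mm) begins 54 mm behind the grasp point. The pads swing forward as they close: fully open they stand 13 mm farther back than shut.
Start: joints at [-70.417, 4.979, 10.078, 95.1, 0, 90], TCP at [0.184, -0.518, 0.231] pointing down, gripper open.
Joint ranges: [-179.16, 179.16], [-48.56, 103.87], [-65.8, 70.77], [-126.05, 130.52], [-82.76, 87.17], [-180, 180]. Speed limits (degrees/s): [127.2, 127.2, 147.25, 180, 180, 180].

INTERFACE

Orientations are given as [roll, pitch, yaw] about the fixed x, y, z axes, in that order (R = Rz(yaw) Ry(pitch) Rx(roll)).
In Python, from workcell import bot gives the robot as it stands.
- The arm moves only by the shell command python3 -m crank 'ROWS' [FORCE]. ROWS is JSON, a list of rows, each an object with "gripper": the finger opening in mm, from 0 to 85.4; "travel": the shift along the tool's x, y, z in mm, a list of three; "twist": the turn, a rotation vector about the tool's x, y, z in rad, a list of three. In form: [{"gripper": gripper, "travel": [tx, ty, tz], "twist": [rx, ry, rz]}, ...]. A call has 1 to 12 rows; each row shifts and turns the commanded pose from where the row before left it, along the tool's axes as they then stand; what a row does not reach is not made up. A row lasts 1/8 s, in which the tool goes at most 62.5 mm and 10.7 degrees, less where a joint would pass 70% of its speed; a pose out of reach is approached as far as the arm can. A call is refused whole if a number of a shift passes 62.5 or a number of a turn 0.188, either way. A call with a gripper value outside its range is refused whole. The fingers move at their own pace and stop on an object; FORCE is the grip in N (left out, the last holds). Time passes only in rows, so rows that do not move let the fingers close. It gives the time, the measured TCP pose, the force, the opening and the grip force at its end, in the units of the state.
- bot.get_obs(): the state, without advancing time (a new reading comes with each control period).
- bot.camera(name): name is "side" or "top"; returns the picture (400x640x3 uint8, red, green, blue); there is no depth.
- bot.calibration(name): a dict with "vfov" (degrees; the focal length in pixels is half the picture's height over the tangent of half this angle, whatever the lens; pixels are square), "cx", "cy" (the principal point, pixels), "camera_from_world" (4x4, takes a point from world to camera coordinates). Camera axes: x right, y down, z forward; pixel columns grow to the right and rows downward; lengths in m; the calibration is good to about 2 mm. A picture is of the moment at which its call begins. calibration takes no time and is no camera call.
- bot.job_done(): hands the job in; it is judged then, once.
The state is a dict: "time": time; "q": joint angles; "qd": joint speeds; "joint_efforts": joint torques, N m; "ee_pos": TCP position; "tcp_rot": TCP orientation; "wrist_force": force on the tool from outside, world axes, zero at the start; "torque": the same for the moment, N m; "opening": finger opening in m; "grasp_force": force on a finger pad.
Only numpy, scipy, OpenCV 4.12 (cv2) and the standard library are available. Lean on these libraries where they do the work, as an engineer would, in place of code of your own. Each camera call takes 0.05 s, during which the arm holds its last target. There are 200 camera calls.

## Working session

There is one attempt and no reset: what is moved stays moved. The work goes in short steps, Python scripts to look and compute and a shell command to move; the robot and the scene stay as the last step left them, time stands still between calls to the robot, and variables do not carry over. Pictures are saved under pics/ and viewed, at most 10 in all, crops included, and the job is handed in when it is done.

```bash
mkdir -p pics; ls; python3 - <<'E'
from workcell import bot
import cv2
for n in("top","side"):
    im=bot.camera(n); cv2.imwrite(f"pics/{n}0.png",im[:,:,::-1]); c=bot.calibration(n); print(n,c)
print(bot.get_obs())
E
```

```text
pics
top {'vfov': 43.20959014833797, 'cx': 318.304789372677, 'cy': 203.80041371683504, 'camera_from_world': array([[ 2.73923283e-02, -9.99618078e-01,  3.65481518e-03,
        -5.68062503e-02],
       [-9.96204049e-01, -2.76006211e-02, -8.25572406e-02,
         5.12123797e-01],
       [ 8.26265854e-02, -1.37950664e-03, -9.96579623e-01,
         1.53623244e+00],
       [ 0.00000000e+00,  0.00000000e+00,  0.00000000e+00,
         1.00000000e+00]])}
side {'vfov': 42.24968940049364, 'cx': 316.6395592510951, 'cy': 197.93868507454485, 'camera_from_world': array([[ 0.69894534, -0.71515668, -0.00513169, -0.37743307],
       [-0.42888383, -0.4133982 , -0.8032189 ,  0.25689453],
       [ 0.57230593,  0.563607  , -0.59566188,  1.49016104],
       [ 0.        ,  0.        ,  0.        ,  1.        ]])}
{'time': 0.1, 'q': array([-7.04163723e+01,  5.00856204e+00,  1.00385899e+01,  9.51013213e+01,
        2.16038387e-03,  9.00007175e+01]), 'qd': array([-0.01089489,  0.0278521 ,  0.13729907, -0.07858316,  0.09025673,
        0.05304109]), 'joint_efforts': array([-3.73846497e-04, -5.21561801e+01,  4.65652907e+01,  1.60481822e-02,
        8.43814746e-06, -6.13513805e-06]), 'ee_pos': array([ 0.18428647, -0.51797282,  0.23064448]), 'tcp_rot': array([-1.79928707e+02, -2.15948943e-03,  1.95829075e+01]), 'wrist_force': array([ 0.22630875, -0.00050871,  0.23085081]), 'torque': array([0.00077058, 0.00373196, 0.04020542]), 'grasp_force': 0.0, 'opening': 0.08556979222478339}
```

View pics/top0.png

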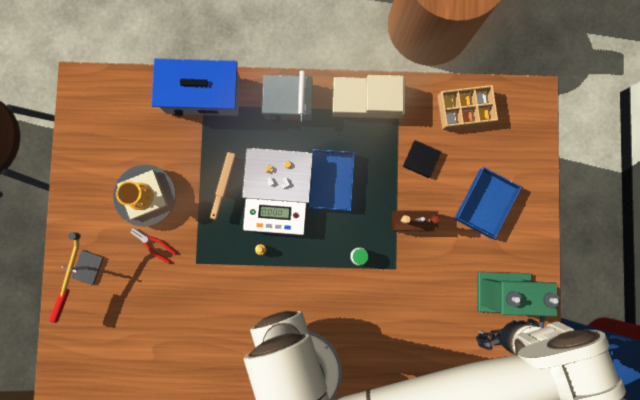

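View pics/side0.png

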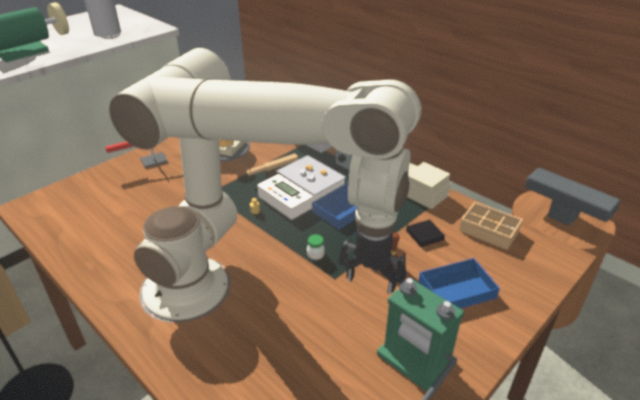

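Top view: scale is about (245–312, 150–235) with the scraps near (268–290, 163–184). The tray is at its right (310–353, 150–210), the brush at left (212–235, 153–218), the tool block at (415, 220), the weight at (261, 250) and the jar at (359, 256). I'll zoom in.

```bash
cat > h.py <<'E'
import numpy as np, cv2
from workcell import bot
def K(n):
    c=bot.calibration(n); return 200/np.tan(np.radians(c["vfov"]/2)),c["cx"],c["cy"],np.array(c["camera_from_world"])
def ray(n,u,v):
    f,cx,cy,T=K(n); R=T[:3,:3]; return -R.T@T[:3,3], R.T@np.array([(u-cx)/f,(v-cy)/f,1])
def onplane(n,u,v,z):
    o,d=ray(n,u,v); return o+d*(z-o[2])/d[2]
def proj(n,p):
    f,cx,cy,T=K(n); q=T[:3,:3]@np.array(p)+T[:3,3]; return f*q[0]/q[2]+cx, f*q[1]/q[2]+cy
def crop(n,x0,y0,x1,y1,s,out,im=None):
    im=bot.camera(n) if im is None else im
    c=cv2.resize(im[y0:y1,x0:x1],None,fx=s,fy=s,interpolation=cv2.INTER_CUBIC)
    cv2.imwrite(out,c[:,:,::-1]); return im
E
python3 - <<'E'
from h import *
crop("top",200,140,450,280,3.2,"pics/c1.png")
E
```

```text
(no output)
```

View pics/c1.png

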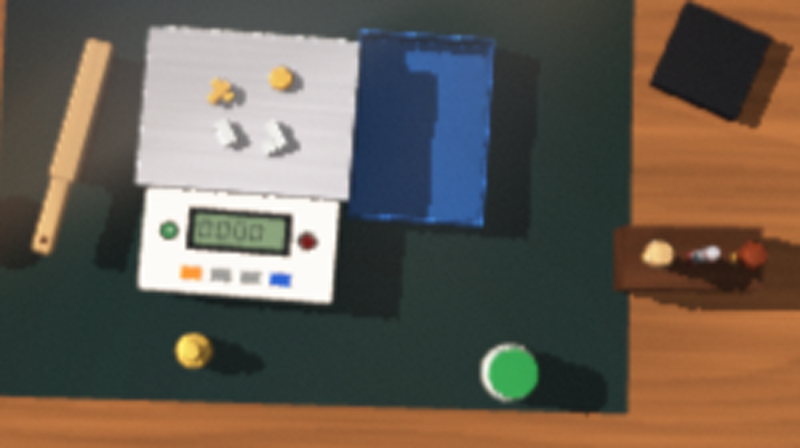

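The crop shows the pan corners at about (149,27), (359,41), (350,200), (137,186) and the port at (307,241). The brush stock is at (81,110) with its handle end at (42,245). The scriber is in the middle hole at about (710,255), with pale graver left and red-brown graver right.

```bash
python3 - <<'E'
from h import *
im=bot.camera("top"); np.save("top1.npy",im)
hsv=cv2.cvtColor(im,cv2.COLOR_RGB2HSV)
def roi(m,x0,y0,x1,y1):
    o=np.zeros_like(m); o[y0:y1,x0:x1]=m[y0:y1,x0:x1]; return o
def big(m):
    c,_=cv2.findContours(m,cv2.RETR_EXTERNAL,cv2.CHAIN_APPROX_NONE); return max(c,key=cv2.contourArea)
W=lambda n,u,v,z:np.round(onplane(n,u,v,z)*1000,1)[:2]
# brush
m=roi(cv2.inRange(hsv,(8,60,90),(25,200,255)),205,145,245,225)
c=big(m); r=cv2.minAreaRect(c); print("brush rect",r)
P=np.array([W("top",p[0][0],p[0][1],.055) for p in c]); 
rw=cv2.minAreaRect(P.astype(np.float32)); print("world",rw, cv2.boxPoints(rw))
# scale (pan+panel) 
m=roi(cv2.inRange(hsv,(0,0,120),(180,60,255)),235,140,320,245)
m=cv2.morphologyEx(m,cv2.MORPH_CLOSE,np.ones((7,7)))
c=big(m); up=[p[0] for p in c]
P=np.array([W("top",p[0],p[1],.068) for p in up if p[1]<197],np.float32); rw=cv2.minAreaRect(P);print("pan",rw)
pc=np.array([(149,27),(359,41),(350,200),(137,186)])/3.2+[200,140]
Q=np.array([W("top",*p,.068) for p in pc]);print("pan corners",Q,Q.mean(0))
print("port red",W("top",307/3.2+200,241/3.2+140,.05))
rm=roi(cv2.inRange(hsv,(0,90,30),(12,255,200))|cv2.inRange(hsv,(165,90,30),(180,255,200)),285,205,305,225)
ys,xs=np.nonzero(rm);print("port mask",xs.mean(),ys.mean(),len(xs),W("top",xs.mean(),ys.mean(),.054))
gm=roi(cv2.inRange(hsv,(40,90,30),(90,255,255)),245,205,258,220);ys,xs=np.nonzero(gm);print("bubble",W("top",xs.mean(),ys.mean(),.056))
# block top corners
for p in [(614,226),(613,290),(765,228),(765,292)]: print("blk",W("top",p[0]/3.2+200,p[1]/3.2+140,.062))
for p in [(658,252),(752,255)]: print("graver",W("top",p[0]/3.2+200,p[1]/3.2+140,.13))
for p in [(712,253)]: print("scr top",W("top",p[0]/3.2+200,p[1]/3.2+140,.15))
for p in [(359,30),(494,38),(484,227),(350,218)]: print("tray",W("top",p[0]/3.2+200,p[1]/3.2+140,.04))
for n,p in dict(tee=(221,92),button=(281,78),angle=(277,139),bar=(230,135)).items(): print(n,W("top",p[0]/3.2+200,p[1]/3.2+140,.08))
E
```

```text
brush rect ((221.65304565429688, 185.39486694335938), (10.817276000976562, 69.34076690673828), 16.8583984375)
world ((558.97021484375, 250.9600830078125), (32.78677749633789, 210.1050262451172), 75.69868469238281) [[453.12375 261.02493]
 [656.71765 209.12451]
 [664.81665 240.89523]
 [461.22278 292.79565]]
pan ((596.58837890625, 84.35429382324219), (201.83558654785156, 148.79364013671875), 87.42820739746094)
pan corners [[671.2 178.3]
 [663.4 -19.9]
 [512.8 -15.8]
 [520.4 183.7]] [591.95   81.575]
port red [474.4  23.9]
port mask 295.5 215.28571428571428 14 [474.2  25.1]
bubble [481.3 155.3]
blk [ 495.7 -263.9]
blk [ 435.7 -263.9]
blk [ 497.7 -405.6]
blk [ 437.7 -406.1]
graver [ 468.5 -293.6]
graver [ 468.1 -377.8]
scr top [ 467.7 -337.8]
tray [679.2 -19.3]
tray [ 675.1 -149.1]
tray [ 492.9 -143.5]
tray [498.  -15.8]
tee [609.4 107.1]
button [624.2  51.7]
angle [566.8  53.5]
bar [569.3  97.3]
```

```bash
cat > s.py <<'E'
from h import *
import sys
o=bot.get_obs(); print("t",o["time"],"q",np.round(o["q"],1),"p",np.round(o["ee_pos"]*1000,1),"r",np.round(o["tcp_rot"],2),"F",np.round(o["wrist_force"],2),"open",round(o["opening"]*1000,1),"g",round(o["grasp_force"],1))
if len(sys.argv)>3:
    d=np.array(sys.argv[1:4],float)-o["ee_pos"]*1000
    R=cv2.Rodrigues(np.zeros(3))[0]
    from scipy.spatial.transform import Rotation as Q
    R=Q.from_euler("xyz",o["tcp_rot"],degrees=True)
    print("travel total",np.round(R.inv().apply(d),1))
    if len(sys.argv)>4:
        T=Q.from_euler("xyz",[180,0,float(sys.argv[4])],degrees=True); print("twist total",np.round((R.inv()*T).as_rotvec(),4)," travel if twisted first",np.round(T.inv().apply(d),1))
E
python3 -m crank '[{"gripper":85,"travel":[0,0,0],"twist":[0,0,-0.18]},{"gripper":60,"travel":[0,0,0],"twist":[0,0,-0.18]}]'; python3 s.py 594 242 150 165.7
```

```text
time: 0.45
ee_pos: [0.1843, -0.5181, 0.2311]
tcp_rot: [-180.0, -0.0, 40.5]
wrist_force: [0.1, -0.6, 0.6]
opening: 0.0694
grasp_force: 0.0
t 0.45 q [-70.4   5.   10.1  95.1   0.   69. ] p [ 184.3 -518.1  231.1] r [-1.7998e+02 -1.0000e-02  4.0550e+01] F [ 0.06 -0.6   0.6 ] open 69.4 g 0.0
travel total [ 805.4 -311.2   81.3]
twist total [-0.0000e+00 -5.0000e-04 -2.1843e+00]  travel if twisted first [-209.2  837.8   81.1]
```

```bash
python3 -m crank '[{"gripper":50,"travel":[0,0,0],"twist":[0,0,-0.182]},{"gripper":50,"travel":[0,0,0],"twist":[0,0,-0.182]},{"gripper":50,"travel":[0,0,0],"twist":[0,0,-0.182]},{"gripper":50,"travel":[0,0,0],"twist":[0,0,-0.182]},{"gripper":50,"travel":[0,0,0],"twist":[0,0,-0.182]},{"gripper":50,"travel":[0,0,0],"twist":[0,0,-0.182]},{"gripper":50,"travel":[0,0,0],"twist":[0,0,-0.182]},{"gripper":50,"travel":[0,0,0],"twist":[0,0,-0.182]},{"gripper":50,"travel":[0,0,0],"twist":[0,0,-0.182]},{"gripper":50,"travel":[0,0,0],"twist":[0,0,-0.182]},{"gripper":50,"travel":[0,0,0],"twist":[0,0,-0.182]},{"gripper":50,"travel":[0,0,0],"twist":[0,0,-0.182]}]'; python3 s.py 594 242 200 165.7
```

```text
time: 1.95
ee_pos: [0.1843, -0.5181, 0.2311]
tcp_rot: [180.0, -0.0, 165.7]
wrist_force: [-0.3, 0.7, -0.9]
opening: 0.0503
grasp_force: 0.0
t 1.95 q [-70.4   5.   10.1  95.1  -0.  -56.1] p [ 184.3 -518.1  231.1] r [ 1.7998e+02 -1.0000e-02  1.6569e+02] F [-0.26  0.72 -0.92] open 50.3 g 0.0
travel total [-209.1  837.8   31.3]
twist total [ 0.0003 -0.0002 -0.0002]  travel if twisted first [-209.2  837.8   31.1]
```

```bash
python3 -m crank '[{"gripper":50,"travel":[-6,25,0],"twist":[0,0,0]},{"gripper":50,"travel":[-12,48,0],"twist":[0,0,0]},{"gripper":50,"travel":[-12,48,0],"twist":[0,0,0]},{"gripper":50,"travel":[-12,48,0],"twist":[0,0,0]},{"gripper":50,"travel":[-12,48,0],"twist":[0,0,0]},{"gripper":50,"travel":[-12,48,0],"twist":[0,0,0]},{"gripper":50,"travel":[-12,48,0],"twist":[0,0,0]},{"gripper":50,"travel":[-12,48,0],"twist":[0,0,0]},{"gripper":50,"travel":[-12,48,0],"twist":[0,0,0]},{"gripper":50,"travel":[-12,48,0],"twist":[0,0,0]},{"gripper":50,"travel":[-12,48,0],"twist":[0,0,0]},{"gripper":50,"travel":[-12,48,0],"twist":[0,0,0]}]'; python3 s.py 594 242 120 165.7
```

```text
time: 3.45
ee_pos: [0.4583, -0.0165, 0.2313]
tcp_rot: [180.0, 0.0, 165.4]
wrist_force: [0.2, -1.0, 0.2]
opening: 0.0504
grasp_force: 0.0
t 3.45 q [-2.1 -7.5 -2.2 95.3 -0.  12.6] p [458.3 -16.5 231.3] r [1.8000e+02 2.0000e-02 1.6535e+02] F [ 0.22 -1.03  0.21] open 50.4 g 0.0
travel total [-65.9 284.4 111.3]
twist total [ 0.      0.0003 -0.006 ]  travel if twisted first [-67.7 284.  111.3]
```

```bash
python3 -m crank '[{"gripper":50,"travel":[-12,48,0],"twist":[0,0,0]},{"gripper":50,"travel":[-12,48,10],"twist":[0,0,0]},{"gripper":50,"travel":[-12,48,15],"twist":[0,0,0]},{"gripper":50,"travel":[-12,48,20],"twist":[0,0,0]},{"gripper":50,"travel":[-12,45,20],"twist":[0,0,0]},{"gripper":50,"travel":[-4,25,20],"twist":[0,0,0]},{"gripper":50,"travel":[0,0,0],"twist":[0,0,0]},{"gripper":50,"travel":[0,0,0],"twist":[0,0,0]}]'; python3 s.py 594 242 24 165.7; python3 - <<'E'
from h import *
crop("side",220,100,420,240,4,"pics/c2.png")
E
```

```text
time: 4.45
ee_pos: [0.5858, 0.2188, 0.1467]
tcp_rot: [-180.0, -0.0, 165.3]
wrist_force: [-0.0, -0.7, 1.0]
opening: 0.0499
grasp_force: 0.0
t 4.45 q [20.5 14.5 11.6 87.1 -0.  35.1] p [585.8 218.8 146.7] r [-179.99   -0.    165.34] F [-0.02 -0.69  1.  ] open 49.9 g 0.0
travel total [ -2.   24.6 122.7]
twist total [-0.0002 -0.     -0.0062]  travel if twisted first [ -2.2  24.5 122.7]
```

View pics/c2.png

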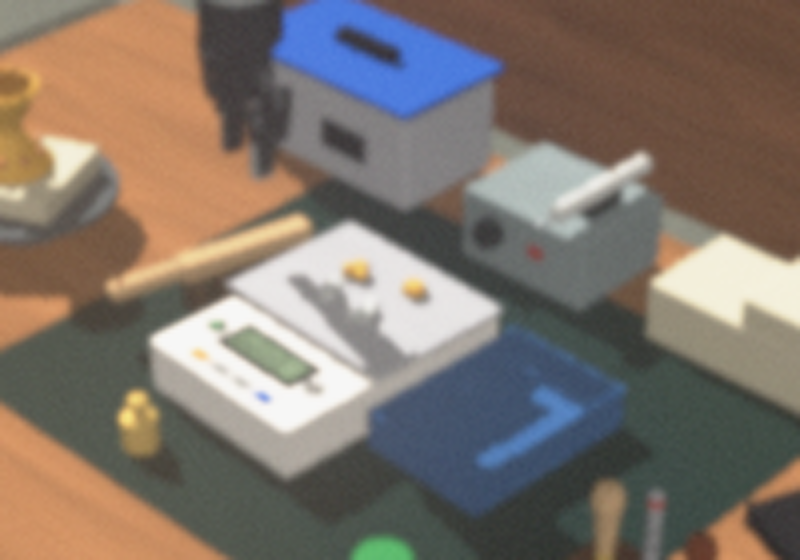

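The side crop shows the brush from (310,222) down to its handle end at (112,290), the gripper hovering above it, and the scriber with red rings at (655,495). I'll cross-check the brush position from this view.

```bash
python3 - <<'E'
from h import *
W=lambda u,v,z:np.round(onplane("side",220+u/4,100+v/4,z)*1000,1)[:2]
print("far end",W(307,222,.05),"handle end",W(112,288,.045),"joint",W(183,265,.045))
print("pan corners",W(348,221,.068),W(500,305,.068),W(370,378,.068),W(229,283,.068))
print("port",W(315,387,.056),"bubble",W(217,326,.056))
a=np.array(proj("side",bot.get_obs()["ee_pos"]));print((a-[220,100])*4)
# red rings of scriber by two views
im=bot.camera("side");h=cv2.cvtColor(im,cv2.COLOR_RGB2HSV)
E
```

```text
far end [663.5 226.1] handle end [467.  278.3] joint [537.2 260.6]
pan corners [671.6 178.5] [665.9 -17. ] [509.2 -11.1] [524.  180.9]
port [479.5  24.8] bubble [482.6 151.7]
[247.57702095 165.86352075]
```

```bash
python3 -m crank '[{"gripper":52,"travel":[-2,25,0],"twist":[0,0,-0.006]},{"gripper":52,"travel":[0,0,30],"twist":[0,0,0]},{"gripper":52,"travel":[0,0,30],"twist":[0,0,0]},{"gripper":52,"travel":[0,0,25],"twist":[0,0,0]},{"gripper":52,"travel":[0,0,20],"twist":[0,0,0]},{"gripper":52,"travel":[0,0,18],"twist":[0,0,0]},{"gripper":52,"travel":[0,0,0],"twist":[0,0,0]},{"gripper":20,"travel":[0,0,0],"twist":[0,0,0]},{"gripper":20,"travel":[0,0,0],"twist":[0,0,0]},{"gripper":20,"travel":[0,0,0],"twist":[0,0,0]},{"gripper":20,"travel":[0,0,0],"twist":[0,0,0]}]' 60; python3 s.py 595 243 130 177.8
```

```text
time: 5.92
ee_pos: [0.5949, 0.243, 0.0245]
tcp_rot: [179.9, 0.1, 165.7]
wrist_force: [-1.2, -1.0, 6.0]
opening: 0.0253
grasp_force: 59.4
t 5.925 q [22.2 18.4  2.8 74.3 -0.  36.5] p [594.9 243.   24.5] r [1.7994e+02 9.0000e-02 1.6568e+02] F [-1.24 -1.04  6.02] open 25.3 g 59.4
travel total [-3.000e-01  1.000e-01 -1.055e+02]
twist total [ 0.0008  0.0017 -0.2115]  travel if twisted first [-1.000e-01 -0.000e+00 -1.055e+02]
```

```bash
python3 -m crank '[{"gripper":20,"travel":[0,0,-20],"twist":[0,0,0]},{"gripper":20,"travel":[0,0,-40],"twist":[0,0,0]},{"gripper":20,"travel":[0,0,-45],"twist":[0,0,0]},{"gripper":20,"travel":[0,0,0],"twist":[0,0,-0.106]},{"gripper":20,"travel":[0,0,0],"twist":[0,0,-0.106]},{"gripper":20,"travel":[0,0,0],"twist":[0,0,0]}]'; python3 s.py 598 150 94 177.8
```

```text
time: 6.68
ee_pos: [0.5943, 0.243, 0.1292]
tcp_rot: [180.0, 0.0, 177.8]
wrist_force: [0.8, -0.6, -2.2]
opening: 0.0252
grasp_force: 59.1
t 6.675 q [22.2 16.8 12.5 85.6  0.  24.4] p [594.3 243.  129.2] r [1.7998e+02 3.0000e-02 1.7780e+02] F [ 0.81 -0.57 -2.21] open 25.2 g 59.1
travel total [ -7.3 -92.8  35.2]
twist total [ 0.0003  0.0005 -0.    ]  travel if twisted first [ -7.3 -92.7  35.2]
```

```bash
python3 -m crank '[{"gripper":20,"travel":[-2,-30,0],"twist":[0,0,0]},{"gripper":20,"travel":[-3,-40,0],"twist":[0,0,0]},{"gripper":20,"travel":[-2,-23,0],"twist":[0,0,0]},{"gripper":20,"travel":[0,0,18],"twist":[0,0,0]},{"gripper":20,"travel":[0,0,11],"twist":[0,0,0]},{"gripper":20,"travel":[0,0,0],"twist":[0,0,0]}]'; python3 s.py 598 150 94 177.8;python3 - <<'E'
from h import *
a=crop("side",220,100,420,240,4,"pics/c3a.png");b=crop("top",190,120,390,260,4,"pics/x.png")
cv2.imwrite("pics/c3.png",np.vstack([cv2.resize(cv2.imread("pics/c3a.png"),None,fx=.53,fy=.53),cv2.resize(cv2.imread("pics/x.png"),None,fx=.53,fy=.53)]))
E
```

```text
time: 7.42
ee_pos: [0.5968, 0.1504, 0.0975]
tcp_rot: [-180.0, -0.2, 177.9]
wrist_force: [0.3, -0.3, -1.1]
opening: 0.0252
grasp_force: 59.2
t 7.425 q [14.1 13.5  5.  81.6  0.  16.3] p [596.8 150.4  97.5] r [-1.7997e+02 -1.6000e-01  1.7787e+02] F [ 0.31 -0.31 -1.09] open 25.2 g 59.2
travel total [-1.2 -0.3  3.5]
twist total [-0.0006 -0.0027  0.0013]  travel if twisted first [-1.2 -0.3  3.5]
```

View pics/c3.png

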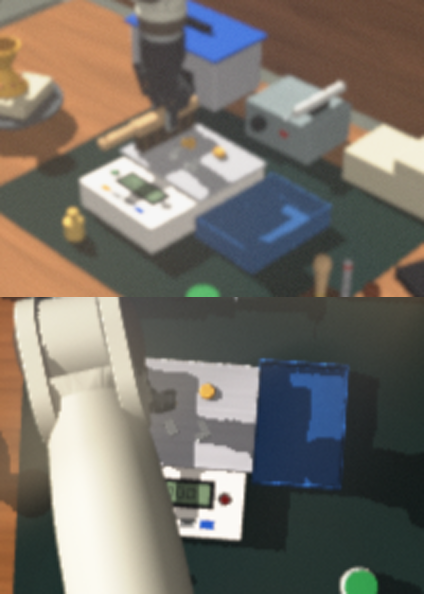

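The brush is held just above the pan's left end, and the scraps are ahead of it. I'll lower it slightly and sweep.

```bash
python3 -m crank '[{"gripper":20,"travel":[0,0,3],"twist":[0,0,0]},{"gripper":20,"travel":[0,0,0],"twist":[0,0,0]},{"gripper":20,"travel":[0,-6,0],"twist":[0,0,0]},{"gripper":20,"travel":[0,-9,0],"twist":[0,0,0]},{"gripper":20,"travel":[0,-9,0],"twist":[0,0,0]},{"gripper":20,"travel":[0,-9,0],"twist":[0,0,0]},{"gripper":20,"travel":[0,-9,0],"twist":[0,0,0]},{"gripper":20,"travel":[0,-9,0],"twist":[0,0,0]},{"gripper":20,"travel":[0,-9,0],"twist":[0,0,0]},{"gripper":20,"travel":[0,-9,0],"twist":[0,0,0]},{"gripper":20,"travel":[0,-9,0],"twist":[0,0,0]},{"gripper":20,"travel":[0,-9,0],"twist":[0,0,0]}]'; python3 s.py 590 -45 94 177.8
python3 -c '
from h import *
crop("side",220,100,420,240,3,"pics/c4.png")'
```

```text
time: 9.02
ee_pos: [0.5944, 0.0622, 0.0963]
tcp_rot: [180.0, 0.0, 177.8]
wrist_force: [-0.4, 0.6, -1.1]
opening: 0.0251
grasp_force: 59.2
t 9.025 q [ 6.  10.9  1.8 80.8  0.   8.1] p [594.4  62.2  96.3] r [180.     0.   177.84] F [-0.37  0.63 -1.09] open 25.1 g 59.2
travel total [   0.4 -107.3    2.3]
twist total [0.     0.     0.0007]  travel if twisted first [   0.3 -107.3    2.3]
```

View pics/c4.png

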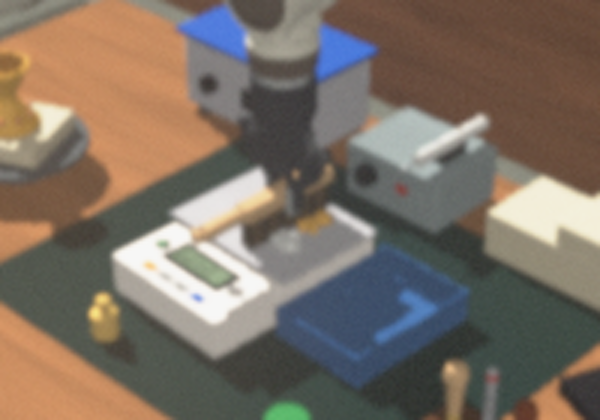

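The scraps are gathered ahead of the bristles, so I'll continue off the edge.

```bash
python3 -m crank '[{"gripper":20,"travel":[0,-9,1.5],"twist":[0,0,0]},{"gripper":20,"travel":[0,-9,0],"twist":[0,0,0]},{"gripper":20,"travel":[0,-9,0],"twist":[0,0,0]},{"gripper":20,"travel":[0,-9,0],"twist":[0,0,0]},{"gripper":20,"travel":[0,-9,0],"twist":[0,0,0]},{"gripper":20,"travel":[0,-9,0],"twist":[0,0,0]},{"gripper":20,"travel":[0,-9,0],"twist":[0,0,0]},{"gripper":20,"travel":[0,-9,0],"twist":[0,0,0]},{"gripper":20,"travel":[0,-9,0],"twist":[0,0,0]},{"gripper":20,"travel":[0,-9,0],"twist":[0,0,0]},{"gripper":20,"travel":[0,-9,0],"twist":[0,0,0]},{"gripper":20,"travel":[0,-3,0],"twist":[0,0,0]}]'; python3 s.py 598 200 135 177.8
python3 -c '
from h import *
crop("side",220,100,420,240,3,"pics/c5.png")'
```

```text
time: 10.58
ee_pos: [0.5906, -0.0398, 0.0948]
tcp_rot: [-180.0, 0.0, 177.8]
wrist_force: [-0.7, -0.5, 0.1]
opening: 0.0252
grasp_force: 59.2
t 10.575 q [-3.9 10.2  0.7 80.6 -0.  -1.7] p [590.6 -39.8  94.8] r [-180.     0.   177.8] F [-0.74 -0.47  0.09] open 25.2 g 59.2
travel total [  1.8 239.9 -40.2]
twist total [-0.  0.  0.]  travel if twisted first [  1.8 239.9 -40.2]
```

View pics/c5.png

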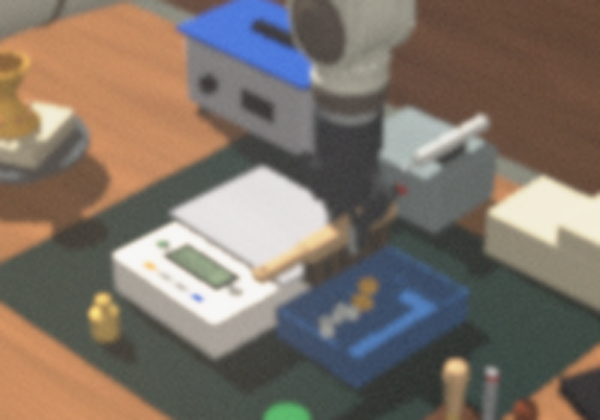

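All four scraps are in the tray at about (325–370, 285–330) and the pan is clear. Now the brush goes back to the left side.

```bash
python3 -m crank '[{"gripper":20,"travel":[0,0,-20],"twist":[0,0,0]},{"gripper":20,"travel":[0,10,-20],"twist":[0,0,0]},{"gripper":20,"travel":[0,40,0],"twist":[0,0,0]},{"gripper":20,"travel":[0,50,0],"twist":[0,0,0]},{"gripper":20,"travel":[0,50,0],"twist":[0,0,0]},{"gripper":20,"travel":[0,50,0],"twist":[0,0,0]},{"gripper":20,"travel":[0,45,0],"twist":[0,0,0]},{"gripper":20,"travel":[4,30,0],"twist":[0,0,0]},{"gripper":20,"travel":[2,10,0],"twist":[0,0,0]},{"gripper":20,"travel":[0,0,0],"twist":[0,0,0]},{"gripper":20,"travel":[0,0,0],"twist":[0,0,0]}]'; python3 s.py 595 245 25 177.8
```

```text
time: 12.0
ee_pos: [0.5955, 0.2448, 0.1349]
tcp_rot: [-180.0, 0.0, 177.8]
wrist_force: [0.7, -0.2, -1.0]
opening: 0.0252
grasp_force: 59.2
t 12.0 q [22.4 17.1 13.5 86.3 -0.  24.6] p [595.5 244.8 134.9] r [-179.99    0.    177.78] F [ 0.73 -0.16 -0.99] open 25.2 g 59.2
travel total [  0.5   0.2 109.9]
twist total [-0.0002  0.0001 -0.0003]  travel if twisted first [5.000e-01 1.000e-01 1.099e+02]
```

```bash
python3 -m crank '[{"gripper":20,"travel":[0,0,30],"twist":[0,0,0]},{"gripper":20,"travel":[0,0,35],"twist":[0,0,0]},{"gripper":20,"travel":[0,0,25],"twist":[0,0,0]},{"gripper":20,"travel":[0,0,10],"twist":[0,0,0]},{"gripper":20,"travel":[0,0,7],"twist":[0,0,0]},{"gripper":20,"travel":[0,0,0],"twist":[0,0,0]},{"gripper":20,"travel":[0,0,0],"twist":[0,0,0]}]'; python3 s.py 595 245 25 177.8
```

```text
time: 12.88
ee_pos: [0.5959, 0.246, 0.0289]
tcp_rot: [180.0, 0.1, 177.8]
wrist_force: [-0.1, 0.0, -1.8]
opening: 0.0254
grasp_force: 59.2
t 12.875 q [22.4 18.6  3.5 74.8 -0.  24.6] p [595.9 246.   28.9] r [1.7996e+02 8.0000e-02 1.7783e+02] F [-0.06  0.01 -1.83] open 25.4 g 59.2
travel total [ 0.9 -1.   3.9]
twist total [0.0006 0.0014 0.0005]  travel if twisted first [ 0.9 -1.   3.9]
```

```bash
python3 -m crank '[{"gripper":20,"travel":[0,0,3],"twist":[0,0,0]},{"gripper":20,"travel":[0,0,1],"twist":[0,0,0]},{"gripper":20,"travel":[0,0,0],"twist":[0,0,0]},{"gripper":20,"travel":[0,0,0],"twist":[0,0,0]}]'; python3 s.py 595 245 25 177.8
```

```text
time: 13.38
ee_pos: [0.5956, 0.246, 0.0245]
tcp_rot: [180.0, 0.0, 177.8]
wrist_force: [-1.9, -1.5, 5.6]
opening: 0.0253
grasp_force: 59.9
t 13.375 q [22.4 18.7  3.1 74.4  0.  24.6] p [595.6 246.   24.5] r [1.7998e+02 5.0000e-02 1.7784e+02] F [-1.92 -1.52  5.58] open 25.3 g 59.9
travel total [ 0.5 -1.  -0.5]
twist total [0.0004 0.0008 0.0007]  travel if twisted first [ 0.5 -1.  -0.5]
```

```bash
python3 -m crank '[{"gripper":48,"travel":[0,0,0],"twist":[0,0,0]},{"gripper":48,"travel":[0,0,0],"twist":[0,0,0]},{"gripper":48,"travel":[0,0,-25],"twist":[0,0,0]},{"gripper":48,"travel":[0,0,-50],"twist":[0,0,0]},{"gripper":48,"travel":[0,0,-50],"twist":[0,0,0]},{"gripper":48,"travel":[0,0,-55],"twist":[0,0,0]},{"gripper":48,"travel":[0,0,0],"twist":[0,0,0.17]},{"gripper":48,"travel":[0,0,0],"twist":[0,0,0.17]},{"gripper":48,"travel":[0,0,0],"twist":[0,0,0.17]},{"gripper":48,"travel":[0,0,0],"twist":[0,0,0.17]},{"gripper":48,"travel":[0,0,0],"twist":[0,0,0.17]},{"gripper":48,"travel":[0,0,0],"twist":[0,0,0.17]}]'; python3 s.py 467 -336 205 90; python3 - <<'E'
from h import *
I={n:bot.camera(n) for n in("top","side")}
for n,r in dict(top=(412,213,430,225),side=(372,215,392,240)).items():
    x0,y0,x1,y1=r; h=cv2.cvtColor(I[n],cv2.COLOR_RGB2HSV)[y0:y1,x0:x1].astype(int); c=I[n][y0:y1,x0:x1].astype(int)
    print(n);print(np.argwhere((c[...,0]-c[...,1:].max(-1)>50))[:,::-1].tolist() if 0 else "")
    np.save(n+"s.npy",c)
a=cv2.resize(I["top"][195:245,390:450],None,fx=6,fy=6,interpolation=cv2.INTER_CUBIC);b=cv2.resize(I["side"][210:260,350:410],None,fx=6,fy=6,interpolation=cv2.INTER_CUBIC)
cv2.imwrite("pics/c6.png",np.hstack([a,b])[:,:,::-1])
E
```

```text
time: 14.88
ee_pos: [0.5953, 0.2458, 0.2035]
tcp_rot: [-180.0, -0.0, 119.1]
wrist_force: [1.1, 0.3, 0.3]
opening: 0.0483
grasp_force: 0.0
t 14.875 q [22.4 17.9 22.  94.1 -0.  83.4] p [595.3 245.8 203.5] r [-179.97   -0.    119.07] F [1.06 0.28 0.29] open 48.3 g 0.0
travel total [-446.2 -394.9   -1.4]
twist total [-5.000e-04  1.000e-04  5.074e-01]  travel if twisted first [-581.8 -128.3   -1.5]
top

side
```

View pics/c6.png

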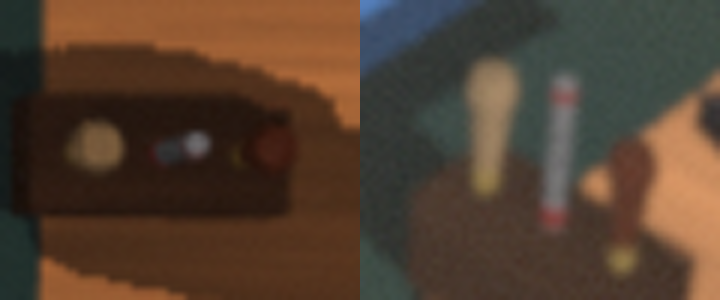

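The crop shows the scriber: in the top view its end is at (197,143) and its lower ring at (160,154). In the side view its end is at (565,75) and its lower ring at (552,217).

```bash
python3 - <<'E'
from h import *
for n,u,v,z in [("top",422.8,218.8,.151),("top",416.7,220.7,.066),("side",384.2,222.5,.15),("side",382,246.2,.066)]:
    print(n,np.round(onplane(n,u,v,z)*1000,1))
E
python3 -m crank '[{"gripper":48,"travel":[0,0,0],"twist":[0,0,0.17]},{"gripper":48,"travel":[0,0,0],"twist":[0,0,0.17]},{"gripper":48,"travel":[0,0,0],"twist":[0,0,0.167]},{"gripper":48,"travel":[-30,-7,0],"twist":[0,0,0]},{"gripper":48,"travel":[-50,-11,0],"twist":[0,0,0]},{"gripper":48,"travel":[-50,-11,0],"twist":[0,0,0]},{"gripper":48,"travel":[-50,-11,0],"twist":[0,0,0]},{"gripper":48,"travel":[-50,-11,0],"twist":[0,0,0]},{"gripper":48,"travel":[-50,-11,0],"twist":[0,0,0]},{"gripper":48,"travel":[-50,-11,0],"twist":[0,0,0]},{"gripper":48,"travel":[-50,-11,0],"twist":[0,0,0]},{"gripper":48,"travel":[-50,-11,0],"twist":[0,0,0]}]'; python3 s.py 467 -336 205 90
```

```text
top [ 468.5 -338.4  151. ]
top [ 467.3 -338.    66. ]
side [ 476.2 -334.4  150. ]
side [ 469.8 -339.    66. ]
time: 16.48
ee_pos: [0.5024, -0.1863, 0.2039]
tcp_rot: [180.0, 0.0, 90.6]
wrist_force: [0.6, 0.5, 0.1]
opening: 0.0479
grasp_force: 0.0
t 16.475 q [-20.3   2.5   4.4  91.9   0.   69. ] p [ 502.4 -186.3  203.9] r [1.7998e+02 1.0000e-02 9.0610e+01] F [0.61 0.53 0.05] open 47.9 g 0.0
travel total [-149.3  -37.    -1.1]
twist total [0.0004 0.0001 0.0107]  travel if twisted first [-149.7  -35.4   -1.1]
```

```bash
python3 -m crank '[{"gripper":48,"travel":[-50,-11,0],"twist":[0,0,0.01]},{"gripper":48,"travel":[-50,-11,0],"twist":[0,0,0]},{"gripper":48,"travel":[-25,-9,0],"twist":[0,0,0]},{"gripper":48,"travel":[-5,0,0],"twist":[0,0,0]},{"gripper":48,"travel":[0,0,0],"twist":[0,0,0]},{"gripper":48,"travel":[0,0,0],"twist":[0,0,0]}]'; python3 s.py 469 -338 103 90
```

```text
time: 17.23
ee_pos: [0.4723, -0.3137, 0.2038]
tcp_rot: [180.0, -0.0, 89.9]
wrist_force: [-0.4, -0.3, -0.0]
opening: 0.048
grasp_force: 0.0
t 17.225 q [-33.6   6.8   9.   92.2   0.   56.5] p [ 472.3 -313.7  203.8] r [ 1.800e+02 -1.000e-02  8.989e+01] F [-0.41 -0.34 -0.02] open 48.0 g 0.0
travel total [-24.3  -3.3 100.8]
twist total [ 0.0001 -0.0002 -0.0018]  travel if twisted first [-24.3  -3.3 100.8]
```

```bash
python3 -m crank '[{"gripper":48,"travel":[-24,-3,0],"twist":[0,0,0]},{"gripper":48,"travel":[0,0,0],"twist":[0,0,0]},{"gripper":48,"travel":[0,0,30],"twist":[0,0,0]},{"gripper":48,"travel":[0,0,30],"twist":[0,0,0]},{"gripper":48,"travel":[0,0,25],"twist":[0,0,0]},{"gripper":48,"travel":[0,0,15],"twist":[0,0,0]},{"gripper":48,"travel":[0,0,0],"twist":[0,0,0]},{"gripper":5,"travel":[0,0,0],"twist":[0,0,0]},{"gripper":5,"travel":[0,0,0],"twist":[0,0,0]},{"gripper":5,"travel":[0,0,0],"twist":[0,0,0]},{"gripper":5,"travel":[0,0,0],"twist":[0,0,0]},{"gripper":5,"travel":[0,0,0],"twist":[0,0,0]}]' 60; python3 s.py 475 24 220 90
```

```text
time: 18.73
ee_pos: [0.4693, -0.339, 0.105]
tcp_rot: [179.9, 0.1, 89.8]
wrist_force: [0.1, 0.7, 5.6]
opening: 0.0095
grasp_force: 58.4
t 18.725 q [-35.8   8.2  -0.4  81.3   0.   54.4] p [ 469.3 -339.   105. ] r [1.799e+02 6.000e-02 8.977e+01] F [0.11 0.72 5.56] open 9.5 g 58.4
travel total [ 362.9    4.4 -115.4]
twist total [ 0.0017  0.0011 -0.004 ]  travel if twisted first [ 363.     5.7 -115. ]
```

```bash
python3 -m crank '[{"gripper":5,"travel":[0,0,-15],"twist":[0,0,0]},{"gripper":5,"travel":[0,0,-25],"twist":[0,0,0]},{"gripper":5,"travel":[0,0,-30],"twist":[0,0,0]},{"gripper":5,"travel":[0,0,-35],"twist":[0,0,0]},{"gripper":5,"travel":[0,0,-35],"twist":[0,0,0]},{"gripper":5,"travel":[0,0,-20],"twist":[0,0,0]},{"gripper":5,"travel":[0,0,0],"twist":[0,0,0]}]'; python3 s.py 475 24 220 90
```

```text
time: 19.6
ee_pos: [0.4691, -0.339, 0.2658]
tcp_rot: [179.9, 0.1, 89.8]
wrist_force: [-0.4, -0.6, -1.3]
opening: 0.0095
grasp_force: 58.6
t 19.6 q [-35.8   9.8  19.3  99.3  -0.   54.4] p [ 469.1 -339.   265.8] r [1.7987e+02 1.0000e-01 8.9770e+01] F [-0.38 -0.56 -1.29] open 9.5 g 58.6
travel total [363.1   4.3  45.2]
twist total [ 0.0023  0.0017 -0.004 ]  travel if twisted first [363.    5.9  45.8]
```

```bash
python3 -m crank '[{"gripper":5,"travel":[25,0,0],"twist":[0,0,0]},{"gripper":5,"travel":[45,1,0],"twist":[0,0,0]},{"gripper":5,"travel":[45,1,0],"twist":[0,0,0]},{"gripper":5,"travel":[45,1,0],"twist":[0,0,0]},{"gripper":5,"travel":[45,1,0],"twist":[0,0,0]},{"gripper":5,"travel":[45,1,0],"twist":[0,0,0]},{"gripper":5,"travel":[45,1,15],"twist":[0,0,0]},{"gripper":5,"travel":[45,0,20],"twist":[0,0,0]},{"gripper":5,"travel":[20,0,20],"twist":[0,0,0]},{"gripper":5,"travel":[0,0,20],"twist":[0,0,0]},{"gripper":5,"travel":[0,0,0],"twist":[0,0,0]},{"gripper":5,"travel":[0,0,0],"twist":[0,0,0]}]'; python3 s.py 475 24 185 90; python3 - <<'E'
from h import *
I={n:bot.camera(n) for n in("top","side")}
p=bot.get_obs()["ee_pos"]; t=p-[0,0,.098]
for n,(x0,y0) in dict(top=(260,180),side=(260,140)).items():
    print(n,"tip",(np.array(proj(n,t))-[x0,y0])*6.5,"port",(np.array(proj(n,[.475,.024,.056]))-[x0,y0])*6.5)
a=[cv2.resize(I[n][y:y+60,260:320],None,fx=6.5,fy=6.5,interpolation=cv2.INTER_CUBIC) for n,y in(("top",180),("side",140))]
cv2.imwrite("pics/c7.png",np.hstack(a)[:,:,::-1])
E
```

```text
time: 21.1
ee_pos: [0.4762, 0.021, 0.1891]
tcp_rot: [-180.0, 0.0, 89.7]
wrist_force: [0.3, -0.6, -0.2]
opening: 0.0093
grasp_force: 58.6
t 21.1 q [ 2.5 -5.7 -5.2 90.5 -0.  92.8] p [476.2  21.  189.1] r [-180.      0.     89.75] F [ 0.31 -0.62 -0.16] open 9.3 g 58.6
travel total [ 3.  -1.2  4.1]
twist total [-0.      0.0001 -0.0044]  travel if twisted first [ 3.  -1.2  4.1]
top tip [236.61088803 219.40258846] port [232.99700014 227.3722983 ]
side tip [251.14290753 318.51757186] port [246.70629942 373.26587653]
```

View pics/c7.png

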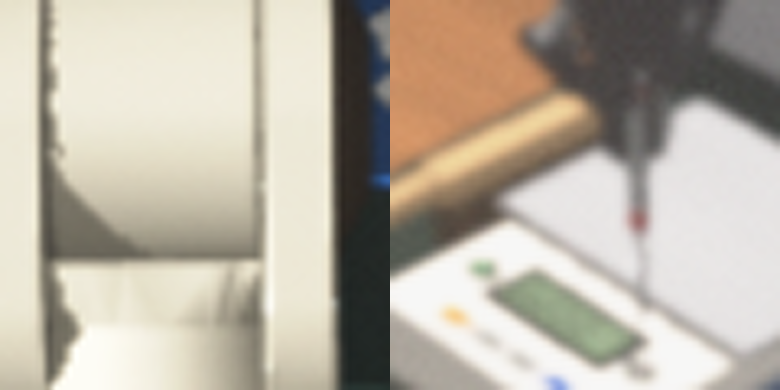

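In the side view the tip is at (646,308) and the port at about (642,370), which agrees with the predicted relation to within about 2 mm. I'll move 3 mm in y and descend gently.

```bash
python3 -m crank '[{"gripper":5,"travel":[3,0,5],"twist":[0,0,0]},{"gripper":5,"travel":[0,0,8],"twist":[0,0,0]},{"gripper":5,"travel":[0,0,8],"twist":[0,0,0]},{"gripper":5,"travel":[0,0,5],"twist":[0,0,0]},{"gripper":5,"travel":[0,0,4],"twist":[0,0,0]},{"gripper":5,"travel":[0,0,4],"twist":[0,0,0]},{"gripper":5,"travel":[0,0,0],"twist":[0,0,0]},{"gripper":5,"travel":[0,0,0],"twist":[0,0,0]}]'; python3 s.py 476 24 140 90
```

```text
time: 22.2
ee_pos: [0.4764, 0.0243, 0.155]
tcp_rot: [180.0, -0.0, 89.8]
wrist_force: [-0.2, 0.1, -0.3]
opening: 0.0093
grasp_force: 58.6
t 22.2 q [ 2.9 -5.9 -9.2 86.7  0.  93.1] p [476.4  24.3 155. ] r [179.98  -0.    89.77] F [-0.24  0.13 -0.27] open 9.3 g 58.6
travel total [-0.3 -0.4 15. ]
twist total [ 0.0003 -0.     -0.004 ]  travel if twisted first [-0.3 -0.4 15. ]
```

```bash
python3 -m crank '[{"gripper":5,"travel":[0,0,3],"twist":[0,0,0]},{"gripper":5,"travel":[0,0,3],"twist":[0,0,0]},{"gripper":5,"travel":[0,0,2],"twist":[0,0,0]},{"gripper":5,"travel":[0,0,0],"twist":[0,0,0]},{"gripper":5,"travel":[0,0,0],"twist":[0,0,0]}]'; python3 s.py
```

```text
time: 22.82
ee_pos: [0.4763, 0.0243, 0.1468]
tcp_rot: [180.0, -0.0, 89.8]
wrist_force: [-0.3, 0.0, -0.6]
opening: 0.0094
grasp_force: 58.6
t 22.825 q [  2.9  -5.9 -10.1  85.8   0.   93.1] p [476.3  24.3 146.8] r [180.    -0.    89.77] F [-0.32  0.01 -0.61] open 9.4 g 58.6
```

```bash
python3 -m crank '[{"gripper":5,"travel":[0,0,3],"twist":[0,0,0]},{"gripper":5,"travel":[0,0,3],"twist":[0,0,0]},{"gripper":5,"travel":[0,0,2],"twist":[0,0,0]},{"gripper":5,"travel":[0,0,0],"twist":[0,0,0]},{"gripper":5,"travel":[0,0,0],"twist":[0,0,0]}]'; python3 s.py;python3 -m crank '[{"gripper":5,"travel":[0,0,1.5],"twist":[0,0,0]},{"gripper":5,"travel":[0,0,0],"twist":[0,0,0]},{"gripper":5,"travel":[0,0,0],"twist":[0,0,0]}]'
```

```text
time: 23.45
ee_pos: [0.4763, 0.0243, 0.1388]
tcp_rot: [180.0, -0.0, 89.8]
wrist_force: [0.5, 0.2, -0.3]
opening: 0.0094
grasp_force: 58.6
t 23.45 q [  2.9  -5.9 -10.9  84.9   0.   93.1] p [476.3  24.3 138.8] r [180.    -0.    89.77] F [ 0.47  0.25 -0.28] open 9.4 g 58.6
time: 23.82
ee_pos: [0.4763, 0.0242, 0.1373]
tcp_rot: [-180.0, 0.0, 89.8]
wrist_force: [-0.1, -0.3, -1.0]
opening: 0.0097
grasp_force: 58.6
```

```bash
python3 -m crank '[{"gripper":5,"travel":[0,0,1.5],"twist":[0,0,0]},{"gripper":5,"travel":[0,0,0],"twist":[0,0,0]},{"gripper":5,"travel":[0,0,0],"twist":[0,0,0]}]';python3 -m crank '[{"gripper":5,"travel":[0,0,1.5],"twist":[0,0,0]},{"gripper":5,"travel":[0,0,0],"twist":[0,0,0]},{"gripper":5,"travel":[0,0,0],"twist":[0,0,0]}]'
```

```text
time: 24.2
ee_pos: [0.4764, 0.0243, 0.136]
tcp_rot: [180.0, -0.0, 89.8]
wrist_force: [-0.8, 0.2, 1.2]
opening: 0.0089
grasp_force: 58.7
time: 24.58
ee_pos: [0.4764, 0.0243, 0.1344]
tcp_rot: [180.0, -0.0, 89.8]
wrist_force: [0.6, -0.6, 2.4]
opening: 0.009
grasp_force: 58.9
```

```bash
for i in 1; do python3 -m crank '[{"gripper":5,"travel":[0,0,1.2],"twist":[0,0,0]},{"gripper":5,"travel":[0,0,0],"twist":[0,0,0]},{"gripper":5,"travel":[0,0,0],"twist":[0,0,0]}]';python3 -m crank '[{"gripper":5,"travel":[0,0,0.8],"twist":[0,0,0]},{"gripper":5,"travel":[0,0,0],"twist":[0,0,0]},{"gripper":5,"travel":[0,0,0],"twist":[0,0,0]}]'; done
```

```text
time: 24.95
ee_pos: [0.4763, 0.0243, 0.1332]
tcp_rot: [180.0, -0.0, 89.8]
wrist_force: [-0.6, 0.5, 3.3]
opening: 0.0092
grasp_force: 58.9
time: 25.32
ee_pos: [0.4763, 0.0243, 0.1324]
tcp_rot: [180.0, 0.0, 89.8]
wrist_force: [0.0, -0.2, 3.7]
opening: 0.0098
grasp_force: 58.9
```

```bash
python3 -m crank '[{"gripper":5,"travel":[0,0,0.5],"twist":[0,0,0]},{"gripper":5,"travel":[0,0,0],"twist":[0,0,0]},{"gripper":5,"travel":[0,0,0],"twist":[0,0,0]}]';python3 -m crank '[{"gripper":5,"travel":[0,0,0.3],"twist":[0,0,0]},{"gripper":5,"travel":[0,0,0],"twist":[0,0,0]},{"gripper":5,"travel":[0,0,0],"twist":[0,0,0]}]'
```

```text
time: 25.7
ee_pos: [0.4763, 0.0243, 0.1318]
tcp_rot: [180.0, 0.0, 89.8]
wrist_force: [1.6, 0.3, 4.7]
opening: 0.0095
grasp_force: 58.9
time: 26.08
ee_pos: [0.4763, 0.0243, 0.1317]
tcp_rot: [180.0, -0.0, 89.8]
wrist_force: [-0.2, -0.7, 5.3]
opening: 0.0096
grasp_force: 59.0
```

```bash
python3 -m crank '[{"gripper":5,"travel":[0,0,0.4],"twist":[0,0,0]},{"gripper":5,"travel":[0,0,0],"twist":[0,0,0]},{"gripper":5,"travel":[0,0,0],"twist":[0,0,0]}]'; python3 - <<'E'
from h import *
a=crop("side",220,110,400,240,2.2,"pics/a.png"); b=crop("top",190,120,370,270,2.2,"pics/b.png")
A=cv2.imread("pics/a.png");B=cv2.imread("pics/b.png");cv2.imwrite("pics/c8.png",np.hstack([A,B[:A.shape[0]]]))
E
```

```text
time: 26.45
ee_pos: [0.4764, 0.0243, 0.1316]
tcp_rot: [180.0, -0.0, 89.8]
wrist_force: [-0.1, -0.4, 7.2]
opening: 0.0093
grasp_force: 59.6
```

View pics/c8.png

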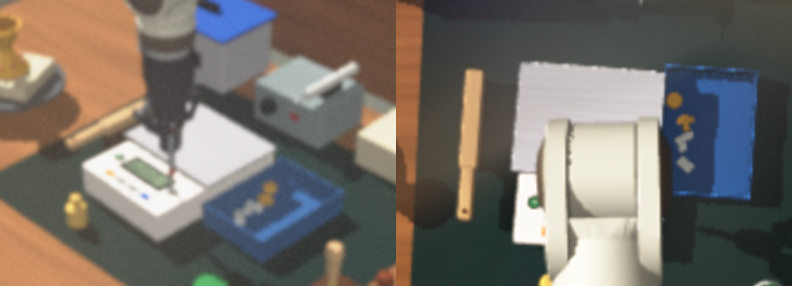

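The scriber is in the port and at the hard stop: about 7 N with no further travel. All four scraps lie in the tray at top crop (672–688, 100–165), and the brush stands clear on the left at (468,145).

```bash
python3 -c '
from workcell import bot
print(bot.get_obs()["wrist_force"]); print(bot.job_done())'
```

```text
[-0.50205421 -0.49935266  7.09836444]
the job is handed in; nothing more can be done
None
```

The job is handed in: all four scraps are in the blue tray, the brush stands on its bristles clear of scale and tray, and the scriber is still gripped with the red switch held at its stop at about 7 N.

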